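Sort the fresh bake into the bakery display tray

ROBOT

A 7-joint arm with a two-finger parallel gripper is mounted at the origin on the work surface. World frame = base frame: x ahead of the robot, y to its left, z up, the work surface at z = 0. Lengths are in m, angles in rad, forces in N, time in s.
With the tool pointing down it reaches from about 0.425 to 0.95 m from the base axis. Payload 4.7 kg.
Tool frame: the origin (TCP) lies on the centre line of the jaws, within the pads' length; the fingertips stand robot.nose_length ahead of it and the grasp point (between the pads) lies 8 mm behind it (robot.nose_length is the distance from the TCP to the fingertips, in m); z points along the fingers, x is the direction in which the jaws open and shut, and the axes are right-handed (so a half turn about z gives the same grasp; the last joint's range is limited). The gripper opens to 85 mm and grips with 20 to 120 N. Pads are 22 mm wide; open, the fingers measure 114 mm over their backs; the gripper's body (76 mm by 85 mm) begins 54 mm behind the grasp point. The pads swing forward as they close: fully open they stand 13 mm farther back than shut.
Start: joints at [1.167, 0.469, -0.049, 1.532, 0.024, 1.141, -0.082], TCP at [0.247, -0.628, 0.242] pointing down, gripper open.
Joint ranges: [-2.59, 2.59], [-0.33, 1.99], [-1.39, 1.29], [0.1, 2.45], [-1.04, 4.18], [0.21, 1.99], [-2.66, 2.66]. Speed limits (rad/s): [2.57, 2.57, 3.14, 3.14, 3.14, 3.14, 3.14].

INTERFACE

Orientations are given as [roll, pitch, yaw] about the fixed x, y, z axes, in that order (R = Rz(yaw) Ry(pitch) Rx(roll)).
In Python, from plant import robot gives the robot as it stands. Calls block until the motion is done:
- robot.goto(position, orientation): joint-space move of the TCP to a pose.
- robot.move_straight(position, vel=0.15, attitude=None, contact_N=None): straight line of the TCP; attitude=None keeps the orientation; vel is the mean speed in m/s. With contact_N (N) it stops when the force on the tool has changed by that much, and returns True; else False.
- robot.move_joints(angles): joint-space move.
- robot.grip(opening, strength=None): opening from 0.0 (shut) to 1.0 (fully open); strength is the grip in N (None keeps the last); returns when the fingers have stopped.
- robot.sleep(seconds).
- robot.inverse_kinematics(position, orientation): joint angles nearest the present ones, or None.
- robot.sense(): the state.
- robot.grab_frame(name): name is "scene" or "top" or "wrist"; returns a dict with "image" (400x640x3 uint8, red, green, blue), "range_z" (400x640 float32, m along the optical axis (not along the pixel's ray), 0 where there is no reading), "fx", "fy", "cx", "cy" (pixels), "R" (3x3) and "t" (3): a world point X has camera coordinates R X + t. Camera axes: x right, y down, z forward; pixel columns grow to the right and rows downward; lengths in m; the calibration is good to about 2 mm. A picture is of the moment at which its call begins.
A pose or a line that the arm cannot do raises robot.IKError and nothing moves.
- robot.close_job(): hands the job in, once; it reports no verdict.
The state is a dict: "t": time; "joint_pos": joint angles; "joint_velocities": joint speeds; "effort": joint torques, N m; "tcp_pos": TCP position; "tcp_rot": TCP orientation; "wrist_force": force on the tool from outside, world axes, zero at the start; "torque": the same for the moment, N m; "opening": opening from 0.0 (shut) to 1.0 (fully open).
Only numpy, scipy, OpenCV 4.12 (cv2) and the standard library are available. Lean on these libraries where they do the work, as an engineer would, in place of code of your own. Each camera call takes 0.05 s, during which the arm holds its last target.

TASK

Put away the fresh bake: pick the two dark salted lye bars, the croissant and the sesame roll off the baking sheet and lay each one flat on the floor of the display-tray bay that already holds one of its kind, the bars and the croissant crosswise in the bay like the one lying there. Set them down rather than dropping them. The pale milk bar and the plain roll belong elsewhere: leave them lying where they are, and do not shift the stock already in the tray.

Things in the scene. Friction and masses are not known exactly. Their poses are not given: they have to be found in the camera images.
- display_tray: Fixed, black floor, pale wood walls. Origin: centre of underside; floor face 8 mm above it. Outside 344 (x) x 230 mm (y). Three bays side by side, centred at x = -113, 0, 113, each 108 wide (x), 220 deep (y -110 to 110). 5 mm walls and dividers reach 30 mm above the origin, the front wall (-y, white price cards) 18. One stock item lies towards the rear of each bay, about y = 76.
- stock_lye_bar: Already in the tray; marks the lye bar bay (it differs each time), lying crosswise (its x along the tray's x). Dark brown, pale lengthwise slash, white salt. 88 mm long (its x), 40 wide (y, grip here at mid-length), 33 high, flat underneath, 45 g; origin at the centre of its underside.
- stock_croissant: Already in the tray; marks the croissant bay, lying crosswise (its x along the tray's x). A golden banded croissant, 84 mm horn to horn (its x); thick middle 40 wide (y, grip here), 34 high; horns bend 13 mm towards -y; flat underneath, 45 g; origin under the thick middle.
- stock_sesame_roll: Already in the tray; marks the sesame roll bay. Brown roll thick with cream sesame seeds, round, 62 mm across up to 24 mm above its flat underside, domed to 40 high, 45 g; origin at the centre of its underside, yaw has no meaning.
- lye_bar_1: To put away. Dark brown, pale lengthwise slash, white salt; on a flat aluminium baking sheet whose top is 3 mm above the counter (as are all items outside the tray). 88 mm long (its x), 40 wide (y, grip here at mid-length), 33 high, flat underneath, 45 g; origin at the centre of its underside.
- lye_bar_2: To put away: a second lye bar, same as lye_bar_1, on the baking sheet. 88 mm long (its x), 40 wide (y, grip here at mid-length), 33 high, flat underneath, 45 g; origin at the centre of its underside.
- croissant: To put away, on the baking sheet: a golden banded croissant, 84 mm horn to horn (its x); thick middle 40 wide (y, grip here), 34 high; horns bend 13 mm towards -y; flat underneath, 45 g; origin under the thick middle.
- sesame_roll: To put away, on the baking sheet: brown roll thick with cream sesame seeds, round, 62 mm across up to 24 mm above its flat underside, domed to 40 high, 45 g; origin at the centre of its underside, yaw has no meaning.
- milk_bar: Look-alike, not for this tray: pale golden bar with three short cuts across, no salt, on the baking sheet. 88 mm long (its x), 40 wide (y, grip here at mid-length), 33 high, flat underneath, 45 g; origin at the centre of its underside.
- plain_roll: Look-alike, not for this tray: pale golden roll with a five-armed star swirl, no seeds, on the baking sheet; round, 62 mm across up to 24 mm above its flat underside, domed to 40 high, 45 g; origin at the centre of its underside, yaw has no meaning.
Mind the look-alikes: they are no part of the job. What is shaped like the stock_lye_bar but blue is not meant.

How it is judged:
At the end, for the whole second after the job is handed in: The lye bars, croissant and sesame roll rest flat (tilt < 0.15 rad) on the tray floor in their kind's bay (within 50 mm of it across, 100 mm of tray centre in depth), bars and croissant within 0.35 rad of crosswise; milk bar, plain roll and stock within 20 mm of their start; all at rest (x of lye_bar_1 in the frame of stock_lye_bar between -0.05 and 0.05 m and y of lye_bar_1 in the frame of display_tray between -0.1 and 0.1 m and z of lye_bar_1 in the frame of display_tray between 0.004 and 0.014 m and angle between each of lye_bar_1, lye_bar_2, croissant, sesame_roll's own z axis and vertical below 0.15 rad and linear speed of each of lye_bar_1, lye_bar_2, croissant, sesame_roll, milk_bar, plain_roll, stock_lye_bar, stock_croissant, stock_sesame_roll below 0.02 m/s and angle between the x axis of each of lye_bar_1, lye_bar_2, croissant and the x axis of display_tray, either way round below 0.35 rad and x of lye_bar_2 in the frame of stock_lye_bar between -0.05 and 0.05 m and y of lye_bar_2 in the frame of display_tray between -0.1 and 0.1 m and z of lye_bar_2 in the frame of display_tray between 0.004 and 0.014 m and x of croissant in the frame of stock_croissant between -0.05 and 0.05 m and y of croissant in the frame of display_tray between -0.1 and 0.1 m and z of croissant in the frame of display_tray between 0.004 and 0.014 m and x of sesame_roll in the frame of stock_sesame_roll between -0.05 and 0.05 m and y of sesame_roll in the frame of display_tray between -0.1 and 0.1 m and z of sesame_roll in the frame of display_tray between 0.004 and 0.014 m and distance of each of milk_bar, plain_roll, stock_lye_bar, stock_croissant, stock_sesame_roll from where it was at the start of the episode below 0.02 m); the robot touches nothing.
It fails at once if the milk bar or the plain roll is shifted by more than 2 cm (distance of any of milk_bar, plain_roll from where it was at the start of the episode above 0.02 m).
It fails at once if stock already in the tray is shifted by more than 2 cm (distance of any of stock_lye_bar, stock_croissant, stock_sesame_roll from where it was at the start of the episode above 0.02 m).
It fails at once if an item is let go more than 5 cm above the counter ((height (world z) of lye_bar_1 above 0.055 m and contact force between lye_bar_1 and the fingers below 0.02 N) or (height (world z) of lye_bar_2 above 0.055 m and contact force between lye_bar_2 and the fingers below 0.02 N) or (height (world z) of croissant above 0.055 m and contact force between croissant and the fingers below 0.02 N) or (height (world z) of sesame_roll above 0.055 m and contact force between sesame_roll and the fingers below 0.02 N)).
It also fails if it takes over 112 s, if anything falls off the work surface, if the arm or the gripper's body presses on something with over 40 N, if the wrist force passes 120 N, or if a joint passes its speed limit or range.

## Working session

There is one attempt and no reset: what is moved stays moved. The work goes in short steps, each a Python script; the robot and the scene stay as the last script left them, time stands still between calls to the robot, and variables do not carry over. Pictures are saved under pics/ and viewed, and the job is handed in when it is done.

```bash
mkdir -p pics; ls
python3 - <<'E'
from plant import robot
import cv2
s=robot.sense(); print(s['t'],s['tcp_pos'],s['tcp_rot'],robot.nose_length)
for n in ['top','scene']:
    f=robot.grab_frame(n); cv2.imwrite(f'pics/{n}0.png',f['image'][:,:,::-1]); print(n,f['fx'],f['cx'],f['cy'],f['R'],f['t'])
E
```

```text
pics
0.0 [ 0.24689032 -0.62762519  0.24126004] [ 3.14151753e+00  1.97380727e-03 -1.19596729e+00] 0.011
top 444.71745856187454 320.92320813790445 207.1573190760788 [[-0.00544558 -0.99998212 -0.00246968]
 [-0.99061929  0.00573178 -0.13653047]
 [ 0.13654219  0.00170302 -0.99063279]] [0.06697396 0.46590198 1.10635027]
scene 501.2900122481526 310.25939146821247 208.89193794161304 [[-0.43454898  0.90029579  0.02519277]
 [ 0.50313504  0.26586015 -0.8222977 ]
 [-0.74700891 -0.34465327 -0.56849961]] [ 0.14219628 -0.22077985  1.65593129]
```

View pics/top0.png

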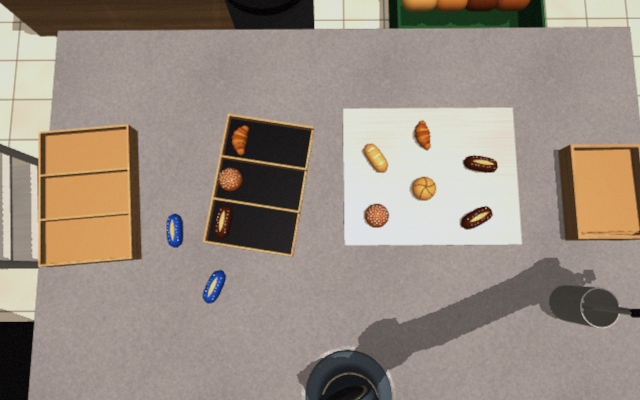

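View pics/scene0.png

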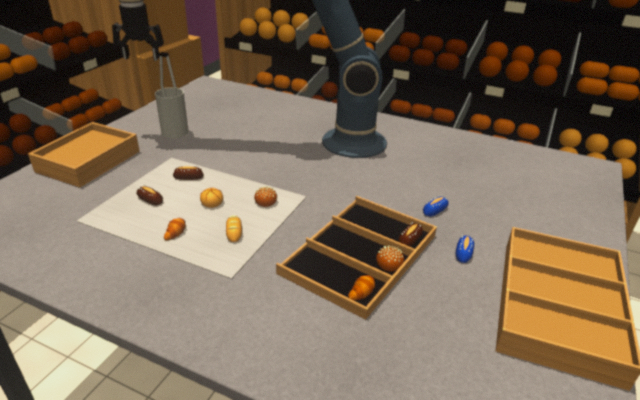

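```bash
cat > h.py <<'E'
import numpy as np, cv2
from plant import robot
def cloud(f):
    v,u=np.mgrid[0:400,0:640]; z=f['range_z'].astype(float)
    P=np.stack([(u-f['cx'])/f['fx']*z,(v-f['cy'])/f['fy']*z,z],-1)
    return (P-f['t'])@f['R']
def ray(f,u,v,h):
    d=np.array([(u-f['cx'])/f['fx'],(v-f['cy'])/f['fy'],1.])@f['R']; c=-f['R'].T@f['t']
    return c+d*(h-c[2])/d[2]
E
python3 - <<'E'
from h import *
f=robot.grab_frame('top'); W=cloud(f); im=f['image']
hsv=cv2.cvtColor(im,cv2.COLOR_RGB2HSV)
z=W[...,2]; print('sheet z',np.median(z[115:125,350:400]),'counter',np.median(z[60:90,100:200]))
# sheet items
def items(m,lab,minA=100):
    n,L,st,c=cv2.connectedComponentsWithStats(m.astype(np.uint8))
    for i in range(1,n):
        if st[i,4]<minA: continue
        P=W[L==i]; p=P[:, :2]
        (cx,cy),(w,h),a=cv2.minAreaRect((p*1000).astype(np.float32))
        d=np.linalg.eigh(np.cov(p.T))[1][:,1]
        rgb=im[L==i].mean(0).astype(int)
        print(lab,'px',c[i].round(),'A',st[i,4],'xy',round(cx),round(cy),'wh',round(w),round(h),'mean',(p.mean(0)*1000).round(),'axis',round(float(np.degrees(np.arctan2(d[1],d[0]))),1),'zmax',P[:,2].max().round(3),rgb)
m=(z>0.014)&(z<.06); roi=np.zeros_like(m); roi[110:243,346:518]=1
items(m&roi,'sheet')
roi=np.zeros_like(m); roi[110:260,200:318]=1
m2=(z>0.0)&roi&(hsv[...,2]>0)
# tray floor black
fl=(im.max(-1)<45)&roi&(z<0.03)
fl=cv2.morphologyEx(fl.astype(np.uint8),cv2.MORPH_OPEN,np.ones((3,3)))
items(fl,'floor',300)
wood=((z>0.010)&(z<.06)&roi)
n,L,st,c=cv2.connectedComponentsWithStats(wood.astype(np.uint8)); print(st[:,4])
i=1+np.argmax(st[1:,4]); P=W[L==i]; r=cv2.minAreaRect((P[:,:2]*1000).astype(np.float32)); print('tray rect',r, 'z',np.percentile(P[:,2],[5,50,95,100]))
cv2.imwrite('pics/c1.png',cv2.resize(im[100:270,195:320,::-1],None,fx=4,fy=4,interpolation=cv2.INTER_CUBIC)[:600])
cv2.imwrite('pics/c2.png',cv2.resize(im[100:250,340:525,::-1],None,fx=4,fy=4,interpolation=cv2.INTER_CUBIC))
E
```

```text
sheet z 0.0024008160025112656 counter -0.0008863516565490897
sheet px [422. 135.] A 312 xy 659 -203 wh 74 39 mean [ 657. -203.] axis -168.0 zmax 0.041 [163  88  36]
sheet px [375. 158.] A 427 xy 599 -78 wh 86 39 mean [596. -77.] axis -146.8 zmax 0.042 [196 155  85]
sheet px [480. 164.] A 437 xy 580 -354 wh 83 38 mean [ 578. -350.] axis 78.0 zmax 0.042 [98 65 42]
sheet px [423. 188.] A 448 xy 515 -201 wh 60 59 mean [ 513. -199.] axis -150.3 zmax 0.047 [188 136  68]
sheet px [376. 215.] A 452 xy 445 -77 wh 60 60 mean [444. -76.] axis -178.2 zmax 0.048 [164 106  74]
sheet px [476. 218.] A 446 xy 438 -333 wh 39 82 mean [ 437. -331.] axis 117.2 zmax 0.041 [101  69  46]
floor px [277. 144.] A 2233 xy 642 185 wh 173 102 mean [641. 182.] axis 80.1 zmax 0.016 [27 24 25]
floor px [265. 185.] A 2631 xy 533 225 wh 216 102 mean [530. 211.] axis 80.7 zmax 0.025 [30 28 28]
floor px [257. 227.] A 2867 xy 420 244 wh 217 104 mean [418. 232.] axis 80.7 zmax 0.029 [34 30 31]
[251943   2407      2      4      1      1    364      4      1      1
      1      1      1      1      1      3      2      1   
[... 2845 characters left out ...]
     1
      1      1      1      2      2      1      1      2      1      1
      4      2      4      1      5      1      1     11      2      1
      1      1      2      1      1      1      1      2      2      2
      2      1      1      1      1      1      2      1      1      1
      1      1      1      1      1      1      2      1      8      2
      1      6      1      2      2      1      1      1      2      1
      1      1      1      1      2      2      1      1      1      1
      2      1      4      2      1]
tray rect ((529.9508056640625, 225.45033264160156), (231.6773681640625, 344.81414794921875), 80.65985107421875) z [0.01116206 0.02762227 0.04451017 0.05386462]
```

View pics/c1.png

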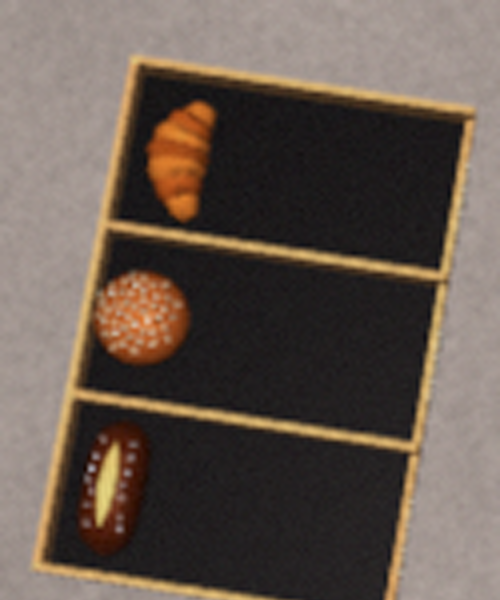

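View pics/c2.png

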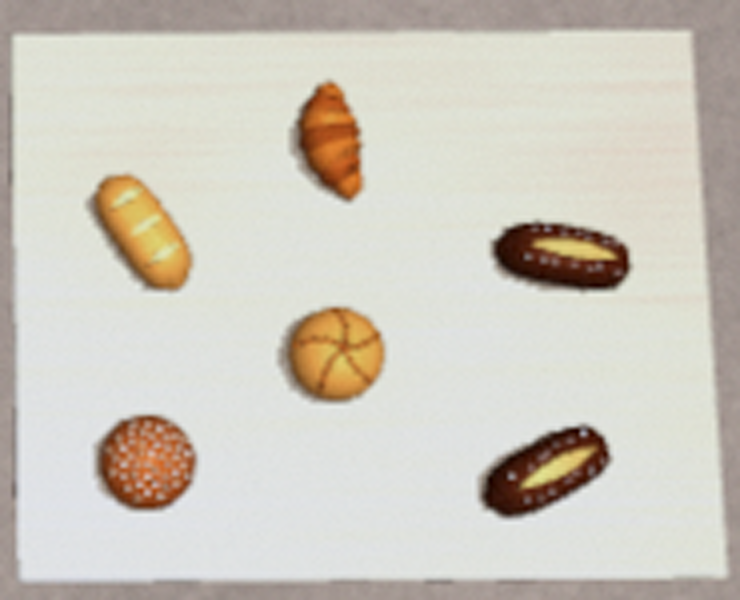

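The top view has the tray at pixels (205–313, 115–255), with croissant, sesame and lye bays running from far to near. On the sheet are lye bars at (480,164) and (476,218), the croissant at (422,135), the sesame roll at (376,215), and the look-alikes at (375,158) and (423,188). The sizes and heights I measured match the given ones. Next I'll refine the croissant's middle and the stock positions, and check IK.

```bash
cat >> h.py <<'E'
TC=np.array([.530,.2255]); TY=np.radians(-9.3)
def tw(x,y):
    c,s=np.cos(TY),np.sin(TY); return TC+np.array([c*x-s*y,s*x+c*y])
def wt(p):
    c,s=np.cos(TY),np.sin(TY); d=np.asarray(p)-TC; return np.array([c*d[0]+s*d[1],-s*d[0]+c*d[1]])
def yaws(y): # equal grasps, nearest the arm's own azimuth handled by IK
    return [(y+k*np.pi+np.pi)%(2*np.pi)-np.pi for k in (0,1)]
E
python3 - <<'E'
from h import *
f=robot.grab_frame('top'); W=cloud(f); z=W[...,2]
P=W[120:150,408:438].reshape(-1,3); P=P[P[:,2]>.012]
a=np.radians(12); d=(P[:,:2]-[.659,-.203]); u=d@[np.cos(a),np.sin(a)]; v=d@[-np.sin(a),np.cos(a)]
for lo in range(-45,45,10):
    k=(u*1000>=lo)&(u*1000<lo+10)
    if k.sum(): print(lo,k.sum(),(v[k].min()*1000).round(),(v[k].max()*1000).round(),P[k,2].max().round(3))
Q=W[100:270,195:320].reshape(-1,3); T=np.array([wt(p) for p in Q[:,:2]])
for n,x in (('lye',-.113),('ses',0),('cro',.113)):
    k=(abs(T[:,0]-x)<.045)&(abs(T[:,1])<.104)&(Q[:,2]>.02)&(Q[:,2]<.06)
    k&=T[:,1]>.03
    print(n,(T[k].min(0)*1000).round(),(T[k].max(0)*1000).round())
    k=(abs(T[:,0]-x)<.04)&(abs(T[:,1]+.03)<.04); print('floor z',np.median(Q[k,2]).round(4))
D=np.degrees
R={'b2':(.438,-.333,np.radians(117.2-90)),'b1':(.580,-.354,np.radians(78-90)),'cr':(.659,-.203,np.radians(102)),'ro':(.445,-.077,np.radians(90)),
'p1':(*tw(-.113,.005),TY+np.pi/2),'p2':(*tw(-.113,-.06),TY+np.pi/2),'pc':(*tw(.113,-.01),TY+np.pi/2),'pr':(*tw(0,-.025),TY+np.pi/2)}
for k,(x,y,w) in R.items():
  for yw in yaws(w):
    for h in (.017,.12):
      q=robot.inverse_kinematics([x,y,h],[np.pi,0,yw]); print(k,np.round([x,y],3),round(D(yw)),h,None if q is None else np.round(q,2))
E
```

```text
-45 3 -7.0 -4.0 0.017
-35 34 -14.0 10.0 0.026
-25 50 -15.0 13.0 0.033
-15 60 -17.0 18.0 0.039
-5 55 -18.0 19.0 0.039
5 55 -19.0 18.0 0.036
15 37 -15.0 16.0 0.033
25 23 -17.0 7.0 0.028
35 8 -15.0 -0.0 0.022
lye [-155.   55.] [-69.  94.]
floor z 0.0074
ses [-31.  46.] [ 29. 104.]
floor z 0.0074
cro [72. 53.] [148.  93.]
floor z 0.0074
b2 [ 0.438 -0.333] 27 0.017 [ 0.88  0.6  -0.41  1.99  0.39  0.63  0.69]
b2 [ 0.438 -0.333] 27 0.12 [ 0.94  0.45 -0.47  1.93  0.28  0.82  0.79]
b2 [ 0.438 -0.333] -153 0.017 [ 0.46  0.57  0.15  2.01 -0.15  0.57 -1.95]
b2 [ 0.438 -0.333] -153 0.12 [ 0.46  0.41  0.14  1.96 -0.08  0.78 -2.02]
b1 [ 0.58  -0.354] -12 0.017 [ 0.67  0.73 -0.28  1.67  0.27  0.77  0.06]
b1 [ 0.58  -0.354] -12 0.12 [ 0.71  0.61 -0.32  1.62  0.23  0.95  0.09]
b1 [ 0.58  -0.354] 168 0.017 [ 0.27  0.74  0.32  1.7  -0.31  0.76 -2.61]
b1 [ 0.58  -0.354] 168 0.12 [-0.17  0.87  1.11  1.68 -0.85  1.15 -2.18]
cr [ 0.659 -0.203] 102 0.017 [ 0.67  0.84 -0.67  1.63  0.63  0.9   1.54]
cr [ 0.659 -0.203] 102 0.12 [ 0.7   0.72 -0.72  1.58  0.53  1.05  1.61]
cr [ 0.659 -0.203] -78 0.017 [ 0.35  0.7
[... 812 characters left out ...]
p2 [0.409 0.185] -99 0.017 [-0.79  0.48  0.33  2.25 -0.35  0.45 -1.91]
p2 [0.409 0.185] -99 0.12 [-0.8   0.27  0.33  2.19 -0.14  0.7  -2.11]
pc [0.64  0.197] 81 0.017 [ 0.1   0.82 -0.69  1.68  0.65  0.88  0.54]
pc [0.64  0.197] 81 0.12 [ 0.17  0.73 -0.82  1.63  0.59  1.06  0.58]
pc [0.64  0.197] -99 0.017 [-0.14  0.73 -0.32  1.7   0.31  0.77 -2.35]
pc [0.64  0.197] -99 0.12 [-0.03  0.63 -0.49  1.64  0.34  0.96 -2.37]
pr [0.526 0.201] 81 0.017 [ 0.    0.66 -0.59  1.95  0.56  0.7   0.48]
pr [0.526 0.201] 81 0.12 [ 0.36  0.72 -1.14  1.88  0.76  1.06  0.31]
pr [0.526 0.201] -99 0.017 [-0.15  0.61 -0.38  1.96  0.37  0.64 -2.5 ]
pr [0.526 0.201] -99 0.12 [ 0.03  0.5  -0.61  1.9   0.37  0.86 -2.51]
```

```bash
cat >> h.py <<'E'
H=.125
def near(x,y,w,z=H):
    q0=np.array(robot.sense()['joint_pos']); best=None
    for yw in yaws(w):
        q=robot.inverse_kinematics([x,y,z],[np.pi,0,yw])
        if q is None: continue
        c=np.abs(np.array(q)-q0).max()
        if best is None or c<best[0]: best=(c,yw)
    return best[1]
def st(l):
    s=robot.sense(); print(l,'t',round(s['t'],2),'tcp',np.round(s['tcp_pos'],4),'yaw',np.degrees(s['tcp_rot'][2]).round(1),'op',round(float(s['opening']),3),'F',np.round(s['wrist_force'],1))
def pick(x,y,w,z,op=1.0):
    yw=near(x,y,w); robot.goto([x,y,H],[np.pi,0,yw]); robot.grip(op,30)
    robot.move_straight([x,y,z],vel=.15); st('down'); robot.grip(0.0,30); st('grip')
def lift(z=H):
    p=robot.sense()['tcp_pos']; robot.move_straight([p[0],p[1],z],vel=.2); st('lift')
def place(x,y,w,z,op):
    yw=near(x,y,w); robot.goto([x,y,H],[np.pi,0,yw]); st('over')
    robot.move_straight([x,y,z+.02],vel=.15); c=robot.move_straight([x,y,z-.003],vel=.04,contact_N=2.0); st('set %s'%c)
    robot.grip(op,30); robot.sleep(.2); st('open')
    robot.move_straight([x,y,H],vel=.2); st('up')
def snap(n,name):
    f=robot.grab_frame(name); cv2.imwrite(f'pics/{n}.png',f['image'][:,:,::-1]); return f
E
python3 - <<'E'
from h import *
st('0')
pick(.438,-.333,np.radians(27.2),.017)
lift()
snap('g1','wrist')
E
```

```text
0 t 0.2 tcp [ 0.247  -0.6278  0.2417] yaw -68.5 op 1.0 F [-0.2  0.1  0. ]
down t 2.67 tcp [ 0.4386 -0.3332  0.0176] yaw 27.2 op 0.997 F [-0.5 -0.  -0.3]
grip t 3.17 tcp [ 0.4384 -0.3333  0.0177] yaw 27.2 op 0.449 F [-0.6 -0.4  4.7]
lift t 3.86 tcp [ 0.4374 -0.333   0.124 ] yaw 27.2 op 0.448 F [-0.6  1.2 -1. ]
```

View pics/g1.png

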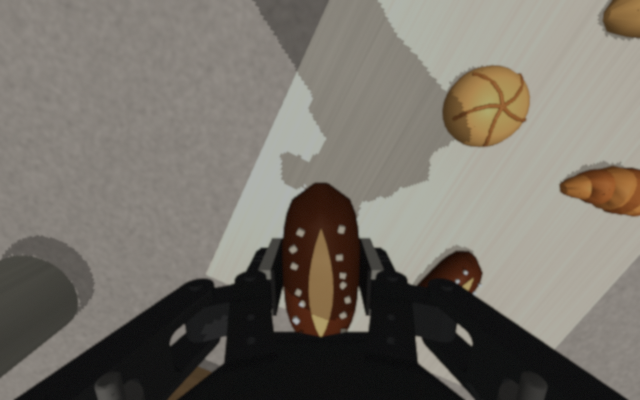

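The bar at pixel (320,260) is held square between the pads at mid-length. Now I'll place it.

Run:
```python
from h import *
place(*tw(-.113,.005),TY+np.pi/2,.0227,.60)
snap('p1','wrist')
```

```text
over t 6.0 tcp [0.4201 0.2475 0.1248] yaw 80.6 op 0.45 F [-0.2 -0.1 -0.9]
set True t 7.21 tcp [0.4194 0.2485 0.0225] yaw 80.7 op 0.448 F [-0.7  0.1  3.7]
open t 7.69 tcp [0.4191 0.248  0.0224] yaw 80.7 op 0.599 F [ 1.1 -0.4  0.1]
up t 8.36 tcp [0.419  0.2479 0.1242] yaw 80.6 op 0.601 F [-0.9 -0.6 -0.3]
```

View pics/p1.png

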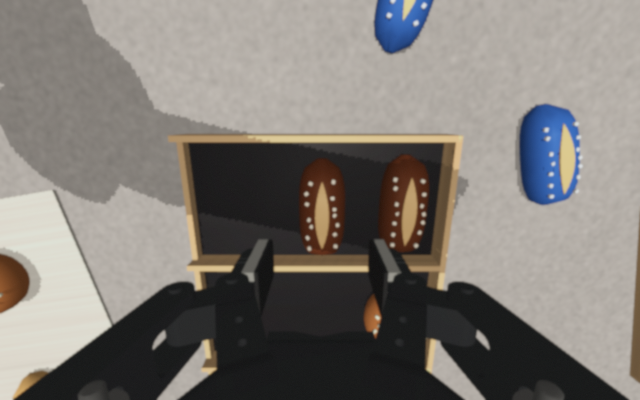

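The first bar lies flat at (322,205), crosswise beside the stock bar at (405,205), which hasn't moved. Next come the second bar and the croissant.

Run:
```python
from h import *
pick(.580,-.354,np.radians(-12),.017); lift(); snap('g2','wrist')
if robot.sense()['opening']>.35:
    place(*tw(-.113,-.060),TY+np.pi/2,.0227,.60); snap('p2','wrist')
```

```text
down t 11.95 tcp [ 0.5809 -0.3541  0.018 ] yaw -12.0 op 1.003 F [-0.   0.4  0.7]
grip t 12.45 tcp [ 0.5806 -0.3542  0.0179] yaw -12.0 op 0.453 F [0.  0.2 4.6]
lift t 13.14 tcp [ 0.5795 -0.3541  0.1237] yaw -12.0 op 0.451 F [-0.  0. -1.]
over t 15.22 tcp [0.4097 0.1837 0.1249] yaw 80.5 op 0.452 F [ 0.2  0.1 -0.1]
set True t 16.43 tcp [0.4088 0.1843 0.0224] yaw 80.7 op 0.451 F [-0. -0.  1.]
open t 16.92 tcp [0.4086 0.1839 0.0225] yaw 80.7 op 0.599 F [-0.3  0.3 -0.4]
up t 17.57 tcp [0.4084 0.1838 0.1243] yaw 80.6 op 0.599 F [-0.9  0.5 -0.8]
```

View pics/p2.png

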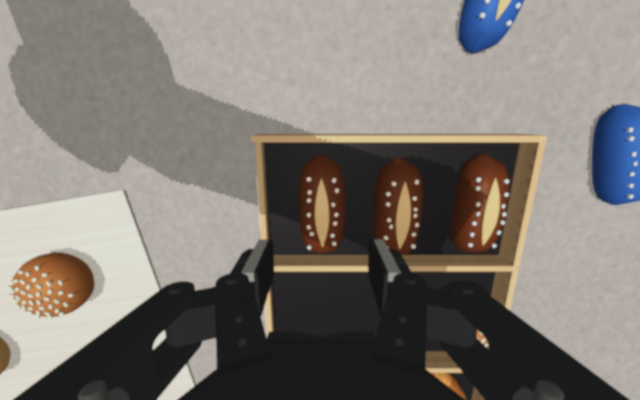

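Run:
```python
from h import *
pick(.659,-.203,np.radians(101),.017); lift(); snap('g3','wrist')
```

```text
down t 20.62 tcp [ 0.6598 -0.2027  0.018 ] yaw 101.0 op 1.001 F [-0.   0.8  1.4]
grip t 21.12 tcp [ 0.6595 -0.2031  0.0178] yaw 101.0 op 0.445 F [ 0.1 -0.3  5. ]
lift t 21.82 tcp [ 0.6585 -0.2035  0.1236] yaw 101.0 op 0.447 F [-0.3  0.3 -1.4]
```

View pics/g3.png

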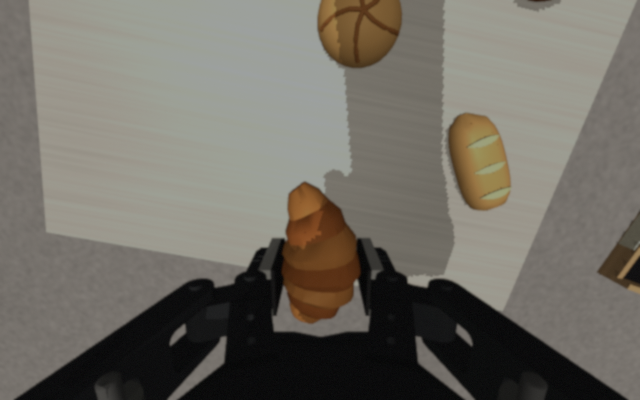

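The three bars lie parallel in the bay at (322,403,483; 205). The croissant is held at its thick middle at (320,255). Now I'll place the croissant and then move the sesame roll.

Run:
```python
from h import *
place(*tw(.112,-.010),TY+np.pi/2,.0227,.62); snap('p3','wrist')
pick(.445,-.077,np.radians(90),.0165); lift(); snap('g4','wrist')
```

```text
over t 23.35 tcp [0.6396 0.1957 0.1244] yaw 80.6 op 0.449 F [ 0.6 -0.1 -0.5]
set True t 24.56 tcp [0.6389 0.1973 0.0226] yaw 80.7 op 0.451 F [ 0.1 -0.4  4. ]
open t 25.05 tcp [0.6384 0.1969 0.022 ] yaw 80.7 op 0.619 F [-0.  -0.7  0.3]
up t 25.72 tcp [0.6384 0.1968 0.1241] yaw 80.7 op 0.618 F [-1.  -1.2 -1.3]
down t 28.33 tcp [ 0.4455 -0.0768  0.017 ] yaw 90.0 op 0.998 F [ 0.3  0.3 -0.2]
grip t 28.69 tcp [ 0.4456 -0.0772  0.0174] yaw 90.0 op 0.703 F [-0.5 -0.3  5.3]
lift t 29.38 tcp [ 0.4448 -0.0777  0.1243] yaw 90.0 op 0.703 F [ 0.4 -0.2  0.2]
```

View pics/p3.png

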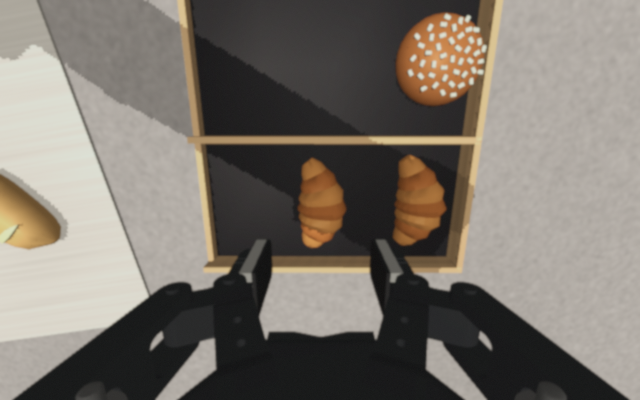

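View pics/g4.png

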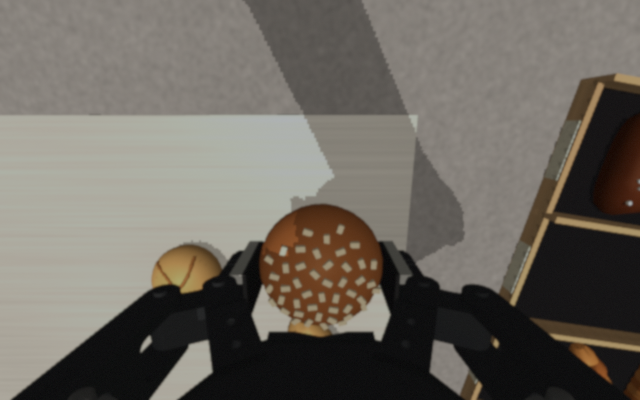

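The croissant lies crosswise at (321,205), beside the stock one at (418,205). The sesame roll is held centred at (320,265). I'll place it, move clear and check the whole scene.

Run:
```python
from h import *
place(*tw(0,-.030),TY+np.pi/2,.0222,.85); snap('p4','wrist')
robot.goto([.35,-.45,.25],[np.pi,0,near(.35,-.45,0,.25)])
robot.sleep(.3); st('clear')
f=snap('topE','top'); W=cloud(f); snap('sceneE','scene'); im=f['image']
cv2.imwrite('pics/cE.png',cv2.resize(im[100:260,195:525,::-1],None,fx=2.4,fy=2.4))
z=W[...,2]; Q=W[100:270,195:320]; q=Q.reshape(-1,3); T=(np.array([wt(p) for p in q[:,:2]])).reshape(Q.shape[:2]+(2,))
for n,x in (('lye',-.113),('ses',0),('cro',.113)):
    m=(abs(T[...,0]-x)<.048)&(abs(T[...,1])<.104)&(Q[...,2]>.018)&(Q[...,2]<.06)
    k,L,s,c=cv2.connectedComponentsWithStats(m.astype(np.uint8))
    for i in range(1,k):
        if s[i,4]<80: continue
        P=T[L==i]; d=np.linalg.eigh(np.cov(P.T))[1][:,1]
        print(n,'tray',(P.mean(0)*1e3).round(),'size',(np.ptp(P,axis=0)*1e3).round(),'ang',np.degrees(np.arctan(d[1]/d[0])).round(),'top',Q[L==i][:,2].max().round(3))
m=(z>.014)&(z<.06); roi=np.zeros_like(m); roi[110:243,346:518]=1
k,L,s,c=cv2.connectedComponentsWithStats((m&roi).astype(np.uint8))
for i in range(1,k):
    if s[i,4]>100: print('sheet',c[i].round(),(W[L==i].mean(0)*1e3).round())
```

```text
over t 30.53 tcp [0.5251 0.1942 0.1241] yaw 80.6 op 0.702 F [-0.2 -0.2 -0.6]
set True t 31.74 tcp [0.5249 0.1955 0.0216] yaw 80.7 op 0.697 F [ 0.3 -0.7  0.9]
open t 32.23 tcp [0.5248 0.1952 0.022 ] yaw 80.7 op 0.848 F [0.4 0.9 0.4]
up t 32.89 tcp [0.5247 0.1951 0.1241] yaw 80.7 op 0.846 F [-0.5 -0.9 -0.4]
clear t 35.66 tcp [ 0.3503 -0.4497  0.25  ] yaw 0.0 op 0.846 F [-1.8  0.2  0.2]
lye tray [-113.   72.] size [87. 41.] ang -2.0 top 0.047
lye tray [-110.    3.] size [87. 40.] ang -0.0 top 0.046
lye tray [-113.  -61.] size [86. 39.] ang 1.0 top 0.046
ses tray [-3. 73.] size [61. 57.] ang -13.0 top 0.052
ses tray [ -3. -32.] size [60. 59.] ang 6.0 top 0.054
cro tray [108.  70.] size [77. 40.] ang -2.0 top 0.046
cro tray [110. -13.] size [76. 37.] ang -2.0 top 0.045
sheet [375. 158.] [596. -77.  30.]
sheet [423. 188.] [ 513. -199.   35.]
```

View pics/cE.png

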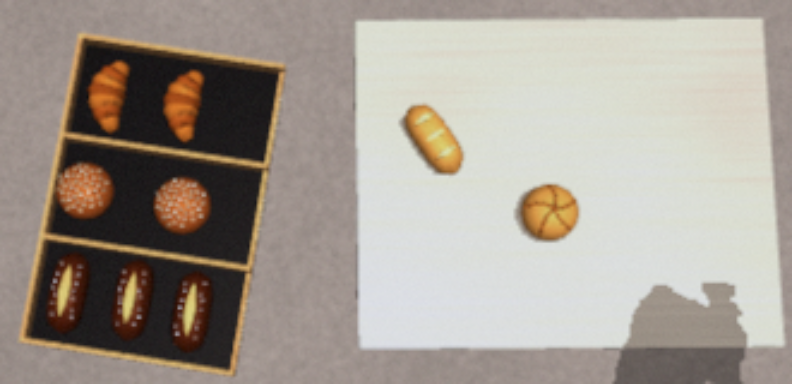

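View pics/sceneE.png

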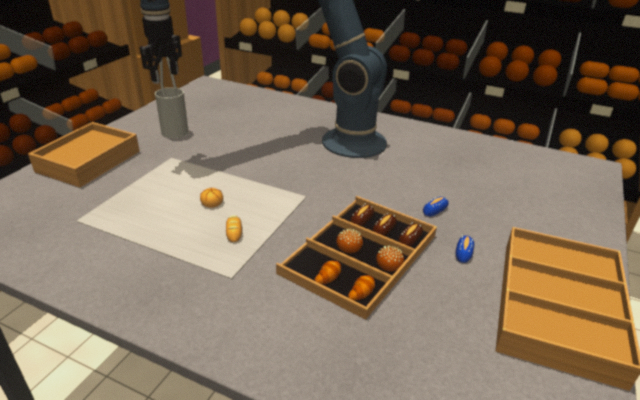

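Everything is placed (crop: croissants at y≈100, rolls at ≈200, bars at ≈300), and the milk bar and plain roll read the same as at the start. In the scene view the gripper stands close to the utensil cup near (165,90), so I'll move it away before handing in.

Run:
```python
from h import *
robot.move_straight([.45,-.25,.28],vel=.15); robot.sleep(.5); st('clear'); snap('sceneF','scene')
robot.close_job()
```

```text
clear t 37.91 tcp [ 0.45 -0.25  0.28] yaw -0.0 op 0.849 F [0.  0.3 0.7]
the job is handed in; nothing more can be done
```

View pics/sceneF.png

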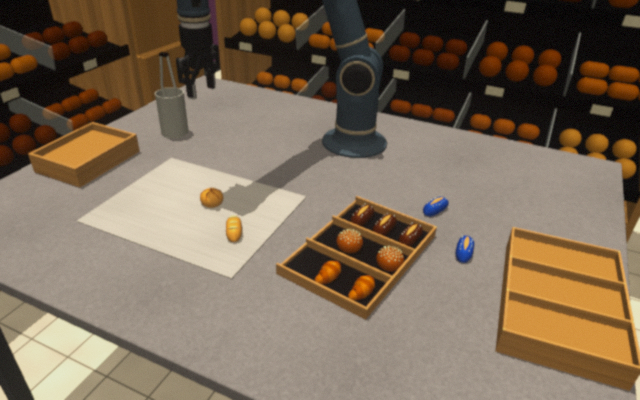

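I put both lye bars, the croissant and the sesame roll into their matching bays, set each one down on contact, and handed the job in at about 38 s of the 112 s allowed.

- **Placed items:** in the last depth check, all four sit within 3 mm of their bay centre lines. They are at y = 3, −61, −13 and −32 mm for first bar, second bar, croissant and sesame roll. Top heights match lying flat on the floor, and the bars and croissant are within about 2° of crosswise.
- **Left alone:** the milk bar and plain roll read the same position as before, to the millimetre. The stock shows no visible shift.
- **Gripper:** it ended clear of everything, with the wrist force near zero. At my first parking spot it stood close to the utensil cup and read about 1.8 N sideways, so I moved it away before handing in. The final picture shows the cup upright and the gripper free.

No check failed or disagreed with another.

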